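# Four clicks up on the welding control box

## Task

The weld is coming out too cold: with a fingertip against the side of the dial's wing grip, push the dial on the red control box clockwise (seen from above) by exactly four clicks from where it stands, then press the green button on the box fully down to apply the setting and let it come back up. Do not press the button at any other setting, do not pinch or force the dial, and leave the weights, the ring coil and the hammer where they are.

Things in the scene. Friction and masses are not known exactly. Their poses are not given: they have to be found in the camera images.
- control_box: Red steel control box with a grey top panel, bolted to the bench: 170 (x) x 270 (y) x 90 mm high. Origin at the centre of its underside; its top panel is 90 mm above the bench. The dial and the green button stand side by side on the panel, at 62 mm either side of its middle along its y axis; which one is on which side changes.
- dial_unit: The fixed white round scale plate (112 mm across, 4 mm thick) with the dial on it. Origin at the centre of its underside, on the panel; z up along the dial's axis; it is turned with the box. Eleven ticks 24 degrees apart mark the click positions; the first, sixth and last are red and longer.
- dial (a joint): Angle of the click-stop dial in rad, growing clockwise seen from above. It rests at 0, 0.419, 0.838 ... 4.189 (11 positions, 24 degrees apart); it starts at rest in one of the first four. About 0.12 Nm (4 N at the end of the wing, more nearer the axis) lifts it out of a position; the resistance falls to nothing half way, then it jumps by itself into the next one and stays. Released before half way it falls back.
- dial_center (a point): On the dial's axis at the top of the wing grip, 39 mm above the underside of dial_unit (129 mm above the bench). Grey round skirt, 82 mm across, its top 24 mm below this point, carrying the black wing: an upright straight bar through the axis, 74 mm long, 14 mm thick, 24 mm tall. Either end of the wing can be pushed sideways by a fingertip beside it, just above the skirt.
- pointer_tip (a point): Point on top of the wing, 34 mm from the dial's axis, at the end that carries the white pointer line. It turns with the dial. When the dial joint is 0 it lies 120 degrees anticlockwise from the x axis of dial_unit.
- wing_tail (a point): Point on top of the wing, 34 mm from the dial's axis, at the other end, which has no line. It turns with the dial.
- apply_button (a joint): Travel of the green button in m: 0 is up, 0.006 is fully down. It springs back; fully down takes 5 N.
- apply_button_top (a point): Centre of the top of the round green button (34 mm across), which is pressed straight down.
- t_weight_a: Loose steel weight, 52 mm across, 98 mm tall with its T handle, 0.9 kg, standing beside the box. Origin at the centre of its underside. To be left alone.
- t_weight_b: A second such weight on the other side of the box. Origin at the centre of its underside. To be left alone.
- ring_coil: Loose coil of four welded steel rings, 64 mm across, 36 mm tall, on the bench on the robot's side of the box. Origin at the centre of its underside. To be left alone.
- hammer: Loose hammer, 270 mm long, lying on the bench beyond the box. Origin under its middle. To be left alone.

How it is judged (in metres and radians):
On the way, in this order (a step that is already met when the one before it is completed fails the run):
1. the dial rests four clicks clockwise of its start, the button still up (distance of pointer_tip from where it was at the start of the episode between 0.0475 and 0.0535 m and velocity of joint dial between -0.1 and 0.1 rad/s and value of joint apply_button below 0.001 m), for 0.2 s.
2. the green button is pressed fully down (value of joint apply_button above 0.005 m), for 0.05 s.
At the end, for the whole second after the job is handed in: The dial rests in the position exactly four clicks (96 degrees, its pointer tip 47.5 to 53.5 mm from where it started) clockwise of its start, and the green button, once pressed at that setting, is up again (all of step 1); the robot touches nothing.
It fails at once if the button was pressed while the dial was not four clicks from its start (value of joint apply_button above 0.003 m and (distance of pointer_tip from where it was at the start of the episode below 0.0475 m or distance of pointer_tip from where it was at the start of the episode above 0.0535 m)).
It fails at once if the dial was pinched or forced (more than 25 N) (contact force between the fingers and dial_unit above 25 N).
It fails at once if a weight was moved or lifted (more than 15 mm) (distance of any of t_weight_a, t_weight_b from where it was at the start of the episode above 0.015 m).
It fails at once if the ring coil or the hammer was moved or lifted (more than 15 mm) (distance of any of ring_coil, hammer from where it was at the start of the episode above 0.015 m).
It also fails if it takes over 59 s, if anything falls off the work surface, if the arm or the gripper's body presses on something with over 40 N, if the wrist force passes 120 N, or if a joint passes its speed limit or range.

## Robot

A 6-joint arm with a two-finger parallel gripper is mounted at the origin on the work surface. World frame = base frame: x ahead of the robot, y to its left, z up, the work surface at z = 0. Lengths are in mm, angles in rad, forces in N, time in s.
With the tool pointing down it reaches from about 375 to 900 mm from the base axis. Payload 3.1 kg.
Tool frame: the origin (TCP) lies midway between the tips of the shut fingers; the grasp point (between the pads) lies 19 mm behind it; z points along the fingers, x is the direction in which the jaws open and shut, and the axes are right-handed (so a half turn about z gives the same grasp; the last joint's range is limited). The gripper opens to 85 mm and grips with 20 to 120 N. Pads are 22 mm wide; open, the fingers measure 114 mm over their backs; the gripper's body (76 mm by 85 mm) begins 54 mm behind the grasp point. The pads swing forward as they close: fully open they stand 13 mm farther back than shut.
Start: joints at [1.127, 0.527, 1.433, -0, 1.181, -0.178], TCP at [164.135, 603.039, 231.31] pointing down, gripper open.
Joint ranges: [-3.08, 3.08], [-0.75, 2.2], [0.22, 2.44], [-1.43, 4.57], [0, 2.65], [-2.85, 2.85]. Speed limits (rad/s): [2.79, 2.79, 3.14, 3.14, 3.14, 3.14].

## Interface

Orientations are given as a rotation vector (axis times angle).
In Python, from cell import ctrl gives the robot as it stands.
- The arm moves only by the tool arm_command, never from a script. Its arguments are lists of equal length, an entry for each row: "travel": the shift along the tool's x, y, z in mm, a list of three; "turn": the turn about the tool's z in degrees; "grip": the closure in counts, from 0 (fully open) to 255 (shut). A call has 1 to 5 rows; each row is the pose to reach, as a shift and turn from the pose measured when the call began, along the tool's axes at that moment; what a row does not reach only later rows make up. A row lasts 1/10 s, in which the tool goes at most 50 mm and 8.59 degrees, less where a joint would pass 70% of its speed; a pose out of reach is approached as far as the arm can. A call with a gripper value outside its range is refused whole. The fingers move at their own pace and stop on an object; the grip force is fixed at half the most. Time passes only in rows, so rows that repeat a pose let the fingers close. It gives the time, the measured TCP pose, the force and the opening at its end, in the units of the state.
- ctrl.state(): the state, without advancing time (a new reading comes with each control period).
- ctrl.camera(name): name is "scene" or "top"; returns (picture, depth): 384x512x3 uint8, blue, green, red; 384x512 float32, mm along the optical axis (not along the pixel's ray), 0 where there is no reading.
- ctrl.camera_info(name): a dict with "fx", "fy", "cx", "cy" (pixels), "R" (3x3) and "t" (3): a world point X has camera coordinates R X + t. Camera axes: x right, y down, z forward; pixel columns grow to the right and rows downward; lengths in mm; the calibration is good to about 2 mm. A picture is of the moment at which its call begins. camera_info takes no time and is no camera call.
- ctrl.finish_job(): hands the job in, once; it reports no verdict.
The state is a dict: "clock": time; "joints": joint angles; "dq": joint speeds; "effort": joint torques, N m; "position": TCP position; "tcp_rot": TCP orientation; "force": force on the tool from outside, world axes, zero at the start; "moment": the same for the moment, N m; "opening": opening from 0.0 (shut) to 1.0 (fully open).
Only numpy, scipy, OpenCV 4.12 (cv2) and the standard library are available. Lean on these libraries where they do the work, as an engineer would, in place of code of your own. Each camera call takes 0.05 s, during which the arm holds its last target.

## Working session

There is one attempt and no reset: what is moved stays moved. The work goes in short steps, Python scripts to look and compute and a tool call to move; the robot and the scene stay as the last step left them, time stands still between calls to the robot, and variables do not carry over. Pictures are saved under pics/ and viewed, and the job is handed in when it is done.

Besides the shell and the picture viewer there is one more tool, called after "Emit:" by a JSON object that holds its "fn" and its "kwargs", one argument or row to a line. arm_command: Moves the arm, as the interface text tells. Its arguments: {"type":"object","properties":{"travel":{"type":"array"},"turn":{"type":"array"},"grip":{"type":"array"}},"required":["travel","turn","grip"]}

```bash
ls; mkdir -p pics; python3 - <<'E'
from cell import ctrl
import cv2,numpy as np
for n in("scene","top"):
    p,d=ctrl.camera(n); cv2.imwrite(f"pics/{n}0.png",p); np.save(f"pics/{n}0.npy",d)
    print(n,{k:np.round(v,3).tolist() for k,v in ctrl.camera_info(n).items()})
print(ctrl.state())
E
```

```text
pics
scene {'fx': 433.053, 'fy': 433.053, 'cx': 256.12, 'cy': 191.361, 'R': [[-0.501, 0.865, 0.021], [0.545, 0.334, -0.769], [-0.672, -0.374, -0.639]], 't': [235.812, -274.213, 1670.514]}
top {'fx': 447.798, 'fy': 447.798, 'cx': 255.988, 'cy': 193.613, 'R': [[-0.028, -0.999, 0.015], [-0.995, 0.026, -0.098], [0.098, -0.018, -0.995]], 't': [65.605, 592.941, 1042.149]}
{'clock': 0.1, 'joints': array([ 1.12652533e+00,  5.28387447e-01,  1.43376922e+00, -1.57769669e-05,
        1.18140505e+00, -1.78508610e-01]), 'dq': array([ 5.93050684e-04, -2.30137792e-03, -1.56048246e-03,  1.12765611e-06,
       -2.27359204e-03, -4.21485947e-05]), 'effort': array([-4.20668044e-06, -4.43299985e+01, -1.78585374e+01, -1.91330923e-04,
        3.84925937e-03, -1.12081659e-05]), 'position': array([163.85338386, 602.47325181, 230.42429634]), 'tcp_rot': array([ 2.49544658,  1.90699115, -0.00274073]), 'force': array([-0.0140131 ,  0.39015863, -1.49857749]), 'moment': array([ 0.02053457, -0.02005667, -0.01255997]), 'opening': 1.0022226505766203}
```

View pics/scene0.png

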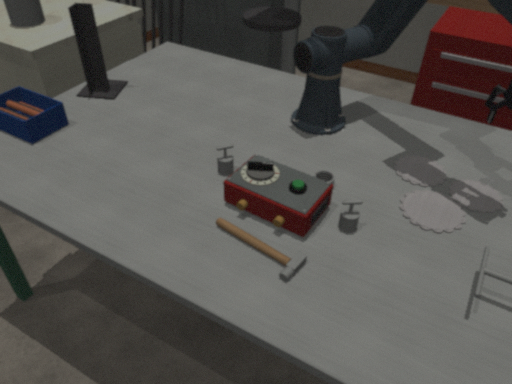

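View pics/top0.png

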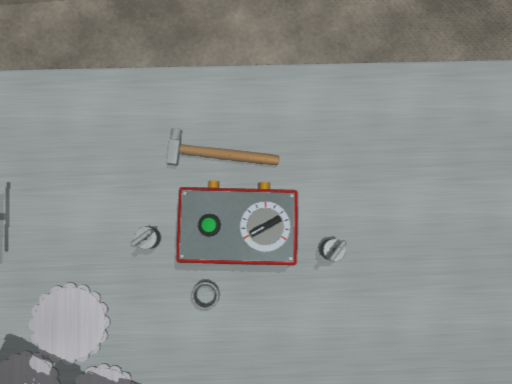

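```bash
cat > h.py <<'E'
from cell import ctrl
import cv2,numpy as np
def ray(n,u,v,z):
    c=ctrl.camera_info(n);R=np.array(c["R"]);t=np.array(c["t"])
    o=-R.T@t; d=R.T@np.array([(u-c["cx"])/c["fx"],(v-c["cy"])/c["fy"],1])
    return o+d*(z-o[2])/d[2]
def proj(n,X):
    c=ctrl.camera_info(n);q=np.array(c["R"])@np.array(X)+np.array(c["t"])
    return q[0]/q[2]*c["fx"]+c["cx"],q[1]/q[2]*c["fy"]+c["cy"]
E
python3 - <<'E'
from h import *
p=cv2.imread("pics/top0.png")
b,g,r=[p[...,i].astype(int) for i in range(3)]
m=((g>90)&(r<60)&(b<90)).astype(np.uint8)
def big(m):
    n,l,s,c=cv2.connectedComponentsWithStats(m.astype(np.uint8)); i=1+np.argmax(s[1:,4]); return s[i],c[i],l==i
s,c,_=big(m);print("btn",s,c,ray("top",*c,100))
# box outline red
m=((r>90)&(g<50)&(b<50)).astype(np.uint8); m[:, :170]=0
s,c,mm=big(m)
pts=np.argwhere(mm)[:,::-1].astype(np.float32)
print("box",cv2.minAreaRect(pts)); 
for q in cv2.boxPoints(cv2.minAreaRect(pts)): print(q,ray("top",*q,90))
# white plate
roi=np.zeros(m.shape,bool);roi[196:256,235:296]=1
w=roi&(p.min(2)>170); h=cv2.convexHull(np.argwhere(w)[:,::-1].astype(np.int32))
e=cv2.fitEllipse(h);print("plate",e,ray("top",*e[0],94))
k=roi&(p.max(2)<55)
s,c,mm=big(k);rr=cv2.minAreaRect(np.argwhere(mm)[:,::-1].astype(np.float32));print("wing",s,c,rr,ray("top",*rr[0],129))
for q in cv2.boxPoints(rr): print(q,ray("top",*q,129))
cv2.imwrite("pics/z.png",cv2.resize(p[186:270,170:305],None,fx=5.9,fy=5.9,interpolation=cv2.INTER_CUBIC))
s=cv2.imread("pics/scene0.png")
cv2.imwrite("pics/zs.png",cv2.resize(s[140:240,210:345],None,fx=5.9,fy=5.9,interpolation=cv2.INTER_CUBIC))
E
```

```text
btn [201 218  15  14 176] [208.32954545 224.5       ] [521.63661997 158.14856502 100.        ]
box ((236.89476013183594, 225.8144989013672), (119.11090850830078, 74.68509674072266), 1.3971810340881348)
[176.44649 261.6938 ] [441.69712803 230.94072408  90.        ]
[178.26753 187.03091] [607.96268455 225.11381054  90.        ]
[297.34302 189.93521] [594.36580915 -42.9688775   90.        ]
[295.52197 264.59808] [427.7517092  -32.76398277  90.        ]
plate ((264.70233154296875, 226.13510131835938), (47.96808624267578, 48.73851776123047), 0.8621276617050171) [514.75523297  33.32121498  94.        ]
wing [251 216  30  16 108] [269.5462963  222.76851852] ((265.4013671875, 225.25811767578125), (5.614652633666992, 30.828603744506836), 62.10273361206055) [515.73019641  33.00439367 129.        ]
[250.46489 229.9892 ] [506.47172997  65.39828051 129.        ]
[277.71085 215.56488] [535.85877234   5.82573632 129.        ]
[280.33783 220.52704] [5.25017379e+02 5.10189474e-01 1.29000000e+02]
[253.09189 234.95135] [495.70367572  60.04529138 129.        ]
```

View pics/z.png

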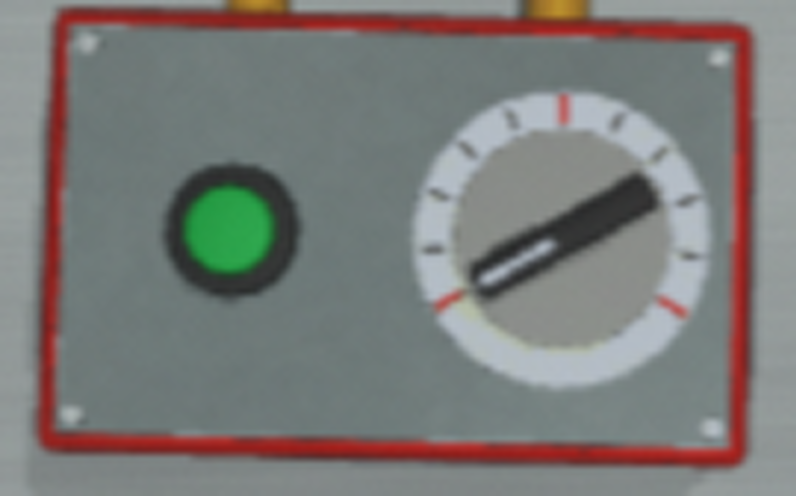

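View pics/zs.png

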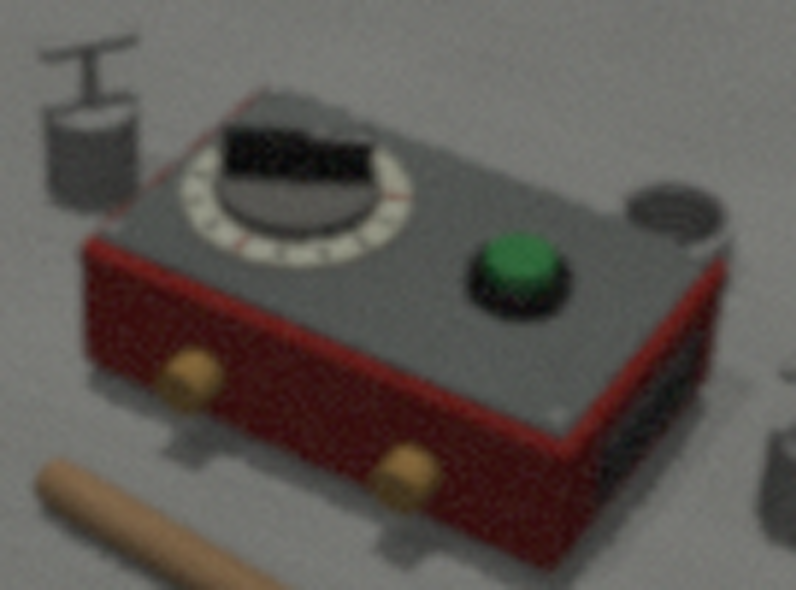

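```bash
cat >> h.py <<'E'
from scipy.spatial.transform import Rotation as Ro
C=np.array([515.2,33.2]); B=np.array([521.6,158.1])
def plan(tg):  # targets (x,y,z,alpha deg)
    s=ctrl.state(); M=Ro.from_rotvec(s["tcp_rot"]).as_matrix()
    a=np.degrees(np.arctan2(M[1,0],M[0,0]))
    print("t",round(s["clock"],2),"pos",s["position"].round(1),"a",round(a,1),"F",s["force"].round(1),"q",s["joints"].round(2),"op",round(s["opening"],3))
    for x,y,z,al in tg:
        d=M.T@(np.array([x,y,z])-s["position"]); print(d.round(1),"turn",round((a-al+180)%360-180,1))
def u(t): t=np.radians(t); return np.array([np.cos(t),np.sin(t)])
def fin(th,off,r=28,z=112): # wing angle
    p=C+r*u(th)+off*u(th+90); return (p[0],p[1],z,th)
E
python3 - <<'E'
from h import *
plan([fin(117,35,z=231),fin(117,35)])
E
```

```text
t 0.1 pos [163.9 602.5 230.4] a 74.8 F [-0.   0.4 -1.5] q [ 1.13  0.53  1.43 -0.    1.18 -0.18] op 1.002
[-4.598e+02  4.438e+02  2.000e-01] turn -42.2
[-459.6  443.8  119.2] turn -42.2
```

Emit:
{"fn": "arm_command", "kwargs": {
  "travel": [
    [-35, 34, 0],
    [-70, 68, 0],
    [-105, 102, 0],
    [-140, 136, 0],
    [-175, 170, 0]
  ],
  "turn": [-8, -16, -24, -32, -42],
  "grip": [255, 255, 255, 255, 255]
}}

```text
clock: 0.6
position: [278.9, 393.6, 230.4]
tcp_rot: [1.706, 2.637, -0.004]
force: [1.0, 0.6, 1.0]
opening: 0.141
```

```bash
python3 -c "
from h import *
plan([fin(117,35,z=231)])"
```

```text
t 0.6 pos [278.9 393.6 230.4] a 114.2 F [1.  0.6 1. ] q [ 0.72  0.34  1.78 -0.    1.02 -1.27] op 0.141
[-3.994e+02  3.150e+01  1.000e-01] turn -2.8
```

Emit:
{"fn": "arm_command", "kwargs": {
  "travel": [
    [-40, 3, 0],
    [-80, 6, 0],
    [-120, 9, 0],
    [-160, 12, 0],
    [-200, 16, 0]
  ],
  "turn": [-1, -2, -3, -3, -3],
  "grip": [255, 255, 255, 255, 255]
}}

```text
clock: 1.1
position: [375.7, 216.2, 230.6]
tcp_rot: [-1.637, -2.681, 0.005]
force: [0.2, 0.6, -0.1]
opening: -0.002
```

```bash
python3 -c "
from h import *
plan([fin(117,35,z=231)])"
```

```text
t 1.1 pos [375.7 216.2 230.6] a 117.2 F [ 0.2  0.6 -0.1] q [ 0.26  0.27  1.89 -0.    0.98 -1.78] op -0.002
[-1.985e+02  5.500e+00 -1.000e-01] turn 0.2
```

Emit:
{"fn": "arm_command", "kwargs": {
  "travel": [
    [-45, 1, 0],
    [-90, 3, 0],
    [-140, 4, 0],
    [-198, 5, 0],
    [-198, 5, 0]
  ],
  "turn": [0, 0, 0, 0, 0],
  "grip": [255, 255, 255, 255, 255]
}}

```text
clock: 1.6
position: [474.2, 37.8, 231.1]
tcp_rot: [1.642, 2.674, -0.004]
force: [-0.3, 0.8, 0.3]
opening: -0.0
```

```bash
python3 -c "
from h import *
plan([fin(117,35,z=231),fin(117,35)])
for n in('scene','top'):
    p,d=ctrl.camera(n); cv2.imwrite('pics/%s1.png'%n,p)
"
```

```text
t 1.6 pos [474.2  37.8 231.1] a 116.9 F [-0.3  0.8  0.3] q [-0.15  0.33  1.8  -0.    1.01 -2.19] op -0.0
[ 5.3 -0.5  0. ] turn -0.1
[  5.8  -0.5 119. ] turn -0.1
```

View pics/scene1.png

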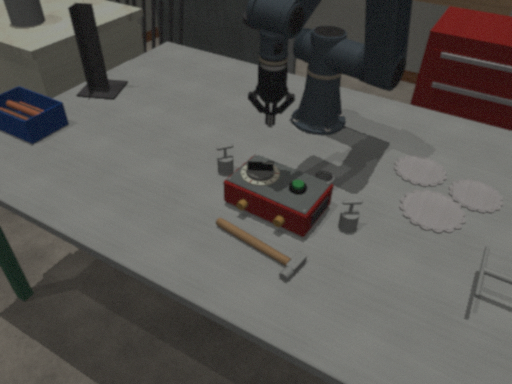

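View pics/top1.png

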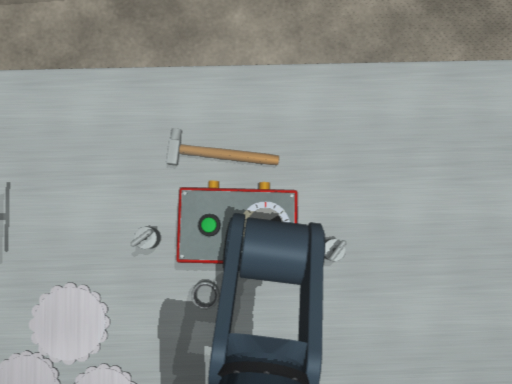

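Emit:
{"fn": "arm_command", "kwargs": {
  "travel": [
    [3, 0, 35],
    [5, 0, 70],
    [6, 0, 95],
    [6, 0, 115],
    [6, 0, 119]
  ],
  "turn": [0, 0, 0, 0, 0],
  "grip": [255, 255, 255, 255, 255]
}}

```text
clock: 2.2
position: [465.1, 48.0, 109.6]
tcp_rot: [-1.635, -2.674, 0.009]
force: [-0.2, 0.4, 0.4]
opening: -0.0
```

```bash
python3 -c "
from h import *
plan([fin(117,35),fin(117,25),fin(117,19)])
p,d=ctrl.camera('scene'); cv2.imwrite('pics/s2.png',cv2.resize(p[90:240,200:360],None,fx=4,fy=4,interpolation=cv2.INTER_CUBIC))
"
```

```text
t 2.2 pos [465.1  48.  109.6] a 117.1 F [-0.2  0.4  0.4] q [-0.14  0.53  1.93 -0.    0.69 -2.18] op -0.0
[-8.   2.9 -2.4] turn 0.1
[-8.  12.9 -2.5] turn 0.1
[-8.  18.9 -2.5] turn 0.1
```

View pics/s2.png

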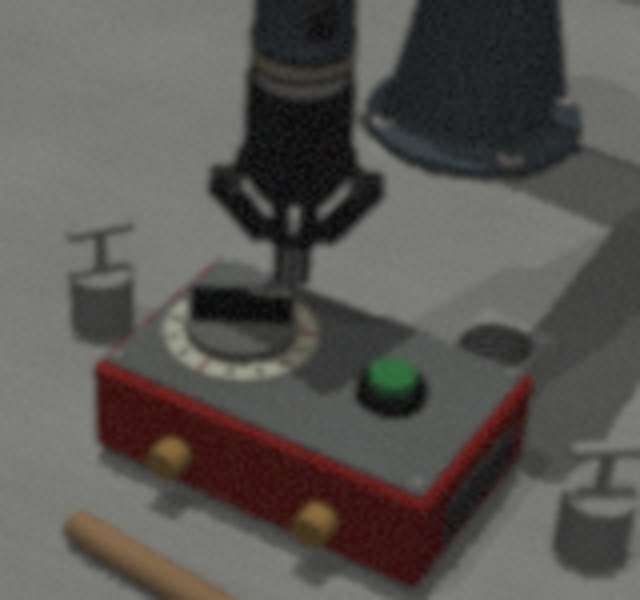

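Emit:
{"fn": "arm_command", "kwargs": {
  "travel": [
    [-4, 5, -1],
    [-8, 10, -2],
    [-8, 12, -2],
    [-8, 12, -2]
  ],
  "turn": [0, 0, 0, 0],
  "grip": [255, 255, 255, 255]
}}

```text
clock: 2.65
position: [481.5, 46.0, 113.0]
tcp_rot: [-1.637, -2.678, 0.006]
force: [-0.3, 0.1, 0.3]
opening: -0.002
```

```bash
python3 -c "
from h import *
plan([fin(117,19),fin(112,19),fin(107,19),fin(102,19),fin(97,19)])
"
```

```text
t 2.65 pos [481.5  46.  113. ] a 117.1 F [-0.3  0.1  0.3] q [-0.13  0.54  1.89 -0.    0.72 -2.18] op -0.002
[1.3 5.2 1. ] turn 0.1
[2.8 7.7 1. ] turn 5.1
[ 4.2 10.4  0.9] turn 10.1
[ 5.2 13.1  0.9] turn 15.1
[ 6.1 15.9  0.9] turn 20.1
```

Emit:
{"fn": "arm_command", "kwargs": {
  "travel": [
    [1, 3, 1],
    [1, 5, 1],
    [2, 7, 1],
    [3, 8, 1],
    [3, 8, 1]
  ],
  "turn": [0, 0, 3, 5, 5],
  "grip": [255, 255, 255, 255, 255]
}}

```text
clock: 3.15
position: [486.1, 51.9, 111.8]
tcp_rot: [-1.751, -2.603, 0.01]
force: [-1.2, -3.3, 1.1]
opening: 0.001
```

```bash
python3 -c "
from h import *
plan([fin(t,19) for t in (112,107,102,97,93,89,85)])
p,d=ctrl.camera('scene'); cv2.imwrite('pics/s3.png',cv2.resize(p[90:240,200:360],None,fx=4,fy=4,interpolation=cv2.INTER_CUBIC))
"
```

```text
t 3.15 pos [486.1  51.9 111.8] a 112.2 F [-1.2 -3.3  1.1] q [-0.12  0.54  1.87 -0.    0.73 -2.07] op 0.001
[-0.3  1.  -0.2] turn 0.2
[ 1.3  3.5 -0.3] turn 5.2
[ 2.6  6.1 -0.3] turn 10.2
[ 3.7  8.9 -0.3] turn 15.2
[ 4.4 11.1 -0.3] turn 19.2
[ 4.9 13.4 -0.3] turn 23.2
[ 5.3 15.8 -0.3] turn 27.2
```

View pics/s3.png

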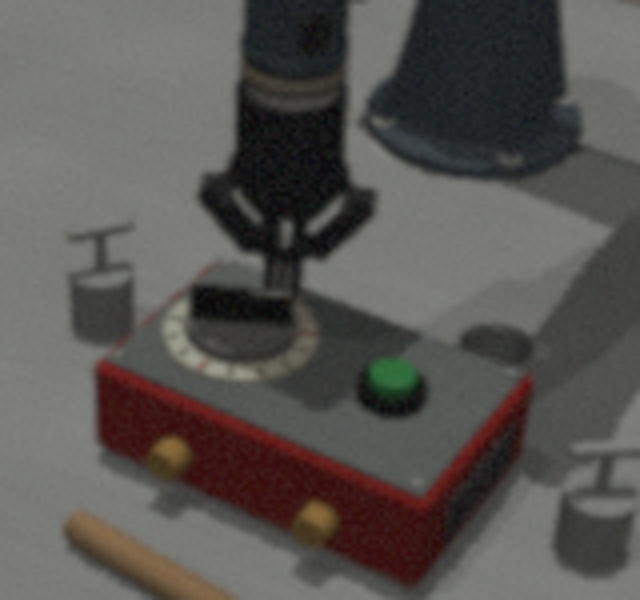

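Emit:
{"fn": "arm_command", "kwargs": {
  "travel": [
    [0, 2, 0],
    [1, 3.5, 0],
    [2, 5, 0],
    [2.6, 6, 0],
    [2.6, 6, 0]
  ],
  "turn": [2, 5, 8, 10, 10],
  "grip": [255, 255, 255, 255, 255]
}}

```text
clock: 3.7
position: [491.4, 57.0, 111.8]
tcp_rot: [-1.971, -2.442, 0.008]
force: [-0.9, 0.7, -1.2]
opening: 0.001
```

```bash
python3 -c "
from h import *
plan([fin(t,19) for t in (102,97,93,89,85,81,77,73)])
p,d=ctrl.camera('scene'); cv2.imwrite('pics/s4.png',cv2.resize(p[90:240,200:360],None,fx=4,fy=4,interpolation=cv2.INTER_CUBIC))
"
```

```text
t 3.7 pos [491.4  57.  111.8] a 102.2 F [-0.9  0.7 -1.2] q [-0.11  0.55  1.86 -0.    0.74 -1.89] op 0.001
[-0.2 -0.7 -0.2] turn 0.2
[ 1.4  1.8 -0.2] turn 5.2
[ 2.4  3.9 -0.2] turn 9.2
[ 3.4  6.1 -0.2] turn 13.2
[ 4.1  8.4 -0.2] turn 17.2
[ 4.7 10.6 -0.2] turn 21.2
[ 5.2 13.  -0.2] turn 25.2
[ 5.5 15.3 -0.3] turn 29.2
```

View pics/s4.png

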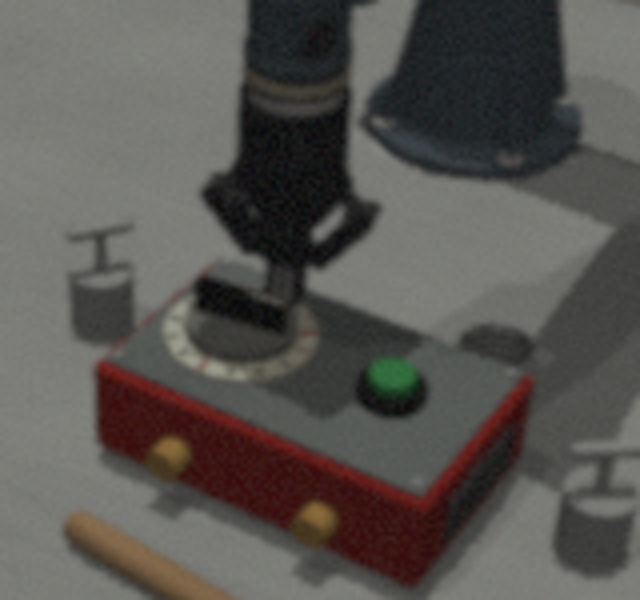

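Emit:
{"fn": "arm_command", "kwargs": {
  "travel": [
    [1.4, 2, 0],
    [2.4, 4, 0],
    [3.4, 6, 0],
    [4, 8.4, 0],
    [4.2, 9, 0]
  ],
  "turn": [5, 9, 13, 17, 18],
  "grip": [255, 255, 255, 255, 255]
}}

```text
clock: 4.25
position: [497.9, 63.1, 111.5]
tcp_rot: [-2.327, -2.104, 0.012]
force: [-2.3, -1.3, 1.3]
opening: -0.002
```

```bash
python3 -c "
from h import *
plan([fin(t,19) for t in (82,79,76,72,68,64,60,57,54)])
"
```

```text
t 4.25 pos [497.9  63.1 111.5] a 84.2 F [-2.3 -1.3  1.3] q [-0.1   0.56  1.84 -0.    0.75 -1.56] op -0.002
[ 0.7  2.3 -0.5] turn 2.2
[ 1.6  3.8 -0.5] turn 5.2
[ 2.5  5.4 -0.5] turn 8.2
[ 3.4  7.6 -0.5] turn 12.2
[ 4.2  9.8 -0.6] turn 16.2
[ 4.9 12.1 -0.6] turn 20.2
[ 5.3 14.4 -0.6] turn 24.2
[ 5.6 16.1 -0.6] turn 27.2
[ 5.8 17.9 -0.6] turn 30.2
```

Emit:
{"fn": "arm_command", "kwargs": {
  "travel": [
    [0.7, 2, -0.5],
    [1.6, 4, -0.5],
    [2.5, 5.5, -0.5],
    [2.5, 5.5, -0.5]
  ],
  "turn": [2, 5, 8, 8],
  "grip": [255, 255, 255, 255]
}}

```text
clock: 4.65
position: [504.8, 65.1, 112.1]
tcp_rot: [-2.468, -1.939, 0.009]
force: [-0.2, 0.0, 0.4]
opening: 0.0
```

```bash
python3 -c "
from h import *
plan([fin(t,19) for t in (76,72,68,64,60,57,54)])
p,d=ctrl.camera('scene'); cv2.imwrite('pics/s5.png',cv2.resize(p[90:240,200:360],None,fx=4,fy=4,interpolation=cv2.INTER_CUBIC))
"
```

```text
t 4.65 pos [504.8  65.1 112.1] a 76.3 F [-0.2  0.   0.4] q [-0.09  0.56  1.82 -0.    0.76 -1.42] op 0.0
[-0.4 -1.2  0.1] turn 0.3
[0.9 0.8 0.1] turn 4.3
[2.  2.9 0.1] turn 8.3
[2.9 5.1 0.1] turn 12.3
[3.7 7.3 0.1] turn 16.3
[4.2 9.  0. ] turn 19.3
[ 4.6 10.7  0. ] turn 22.3
```

View pics/s5.png

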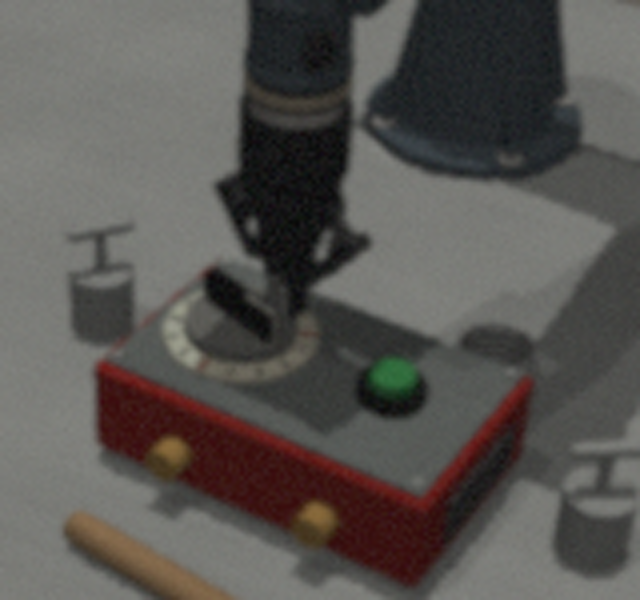

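Two clicks now. On to the third (halfway at 57°).

Emit:
{"fn": "arm_command", "kwargs": {
  "travel": [
    [1, 1, 0],
    [2, 3, 0],
    [3, 5, 0],
    [3.7, 7, 0],
    [3.7, 7, 0]
  ],
  "turn": [4, 8, 12, 16, 16],
  "grip": [255, 255, 255, 255, 255]
}}

```text
clock: 5.2
position: [511.0, 67.3, 111.9]
tcp_rot: [-2.711, -1.58, 0.013]
force: [-2.8, 1.0, 1.3]
opening: 0.003
```

```bash
python3 -c "
from h import *
plan([fin(t,19) for t in (60,57,54,52,48)])
p,d=ctrl.camera('scene'); cv2.imwrite('pics/s6.png',cv2.resize(p[90:240,200:360],None,fx=4,fy=4,interpolation=cv2.INTER_CUBIC))
"
```

```text
t 5.2 pos [511.   67.3 111.9] a 60.5 F [-2.8  1.   1.3] q [-0.09  0.57  1.81 -0.    0.78 -1.14] op 0.003
[ 0.6  1.7 -0.1] turn 0.5
[ 1.5  3.2 -0.1] turn 3.5
[ 2.4  4.7 -0.1] turn 6.5
[ 2.9  5.8 -0.2] turn 8.5
[ 3.9  7.9 -0.2] turn 12.5
```

View pics/s6.png

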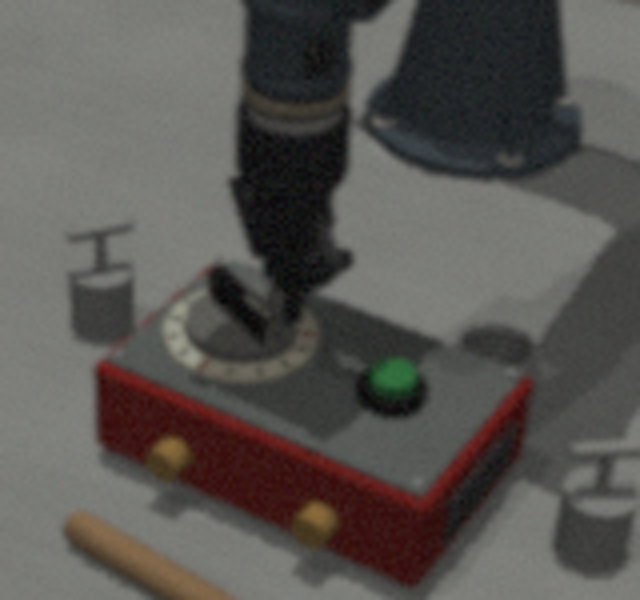

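Part way into the third click (reaction -2.8 N). Continue to 53°.

Emit:
{"fn": "arm_command", "kwargs": {
  "travel": [
    [1, 2, 0],
    [2, 4, 0],
    [2.5, 5.5, 0],
    [2.5, 5.5, 0]
  ],
  "turn": [2, 5, 8, 8],
  "grip": [255, 255, 255, 255]
}}

```text
clock: 5.65
position: [518.5, 66.4, 112.0]
tcp_rot: [-2.815, -1.392, 0.009]
force: [-0.2, 0.6, 0.2]
opening: -0.001
```

```bash
python3 -c "
from h import *
plan([fin(t,19) for t in (52,48,44,40,36,33,30,28)])
p,d=ctrl.camera('scene'); cv2.imwrite('pics/s7.png',cv2.resize(p[90:240,200:360],None,fx=4,fy=4,interpolation=cv2.INTER_CUBIC))
"
```

```text
t 5.65 pos [518.5  66.4 112. ] a 52.6 F [-0.2  0.6  0.2] q [-0.09  0.57  1.79 -0.    0.78 -1.  ] op -0.001
[-0.2 -1.2  0.1] turn 0.6
[1.1 0.8 0. ] turn 4.6
[2.1 2.9 0. ] turn 8.6
[3.1 5.1 0. ] turn 12.6
[3.9 7.3 0. ] turn 16.6
[ 4.4  9.  -0. ] turn 19.6
[ 4.8 10.7 -0. ] turn 22.6
[ 5.  11.9 -0. ] turn 24.6
```

View pics/s7.png

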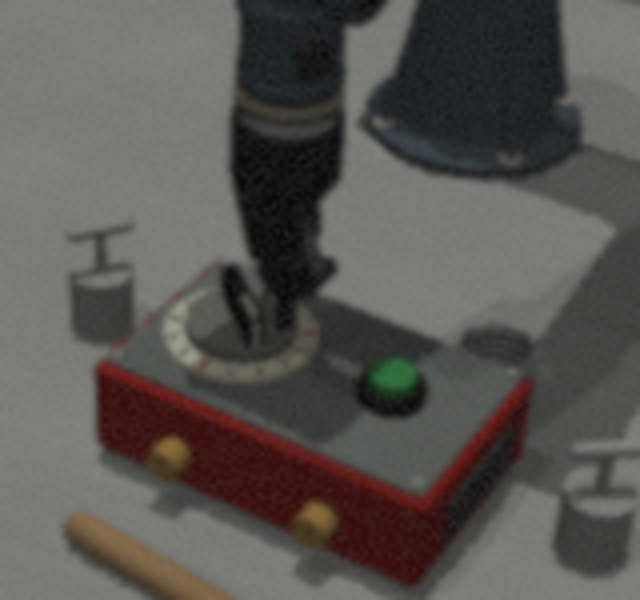

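Three clicks (wing at 45°). Fourth: halfway at 33°.

Emit:
{"fn": "arm_command", "kwargs": {
  "travel": [
    [1, 1, 0],
    [2, 3, 0],
    [3, 5, 0],
    [4, 7, 0],
    [4, 7, 0]
  ],
  "turn": [4, 8, 12, 16, 16],
  "grip": [255, 255, 255, 255, 255]
}}

```text
clock: 6.2
position: [525.4, 65.6, 111.8]
tcp_rot: [-2.98, -0.99, 0.013]
force: [-2.3, 0.8, 1.3]
opening: -0.001
```

```bash
python3 -c "
from h import *
plan([fin(t,19) for t in (36,33,30,28)])
"
```

```text
t 6.2 pos [525.4  65.6 111.8] a 36.8 F [-2.3  0.8  1.3] q [-0.09  0.58  1.77 -0.    0.8  -0.73] op -0.001
[ 0.7  1.3 -0.2] turn 0.8
[ 1.6  2.8 -0.2] turn 3.8
[ 2.5  4.3 -0.2] turn 6.8
[ 3.   5.4 -0.2] turn 8.8
```

Emit:
{"fn": "arm_command", "kwargs": {
  "travel": [
    [1, 2, 0],
    [2, 4, 0],
    [2.5, 5, 0],
    [2.5, 5, 0]
  ],
  "turn": [2, 5, 8, 8],
  "grip": [255, 255, 255, 255]
}}

```text
clock: 6.6
position: [531.2, 62.9, 111.9]
tcp_rot: [-3.042, -0.784, 0.01]
force: [0.7, -0.5, -0.3]
opening: 0.002
```

```bash
python3 -c "
from h import *
plan([fin(29,19),fin(29,33)])
p,d=ctrl.camera('scene'); cv2.imwrite('pics/s8.png',cv2.resize(p[90:240,200:360],None,fx=4,fy=4,interpolation=cv2.INTER_CUBIC))
"
```

```text
t 6.6 pos [531.2  62.9 111.9] a 28.9 F [ 0.7 -0.5 -0.3] q [-0.09  0.59  1.76 -0.    0.8  -0.59] op 0.002
[-0.3 -0.8 -0.1] turn -0.1
[ -0.4 -14.8  -0.1] turn -0.1
```

View pics/s8.png

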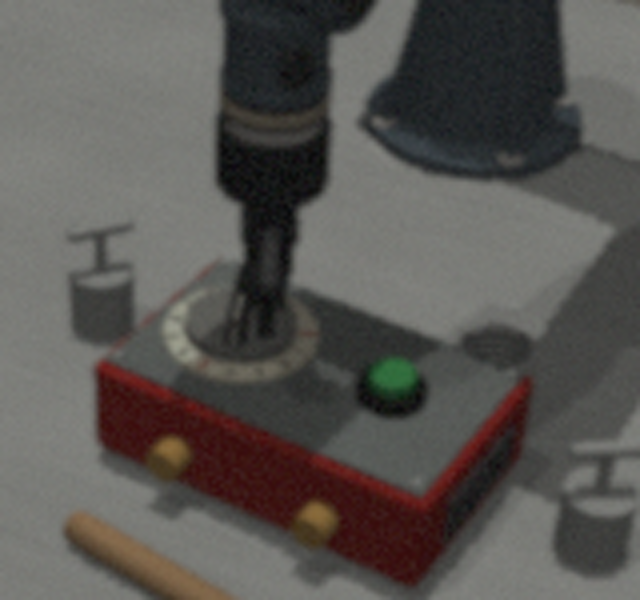

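Emit:
{"fn": "arm_command", "kwargs": {
  "travel": [
    [0, -5, 0],
    [0, -10, -10],
    [0, -12, -40],
    [0, -12, -70],
    [0, -12, -90]
  ],
  "turn": [0, 0, 0, 0, 0],
  "grip": [255, 255, 255, 255, 255]
}}

```text
clock: 7.15
position: [526.2, 74.1, 204.5]
tcp_rot: [3.041, 0.787, -0.006]
force: [0.6, 0.9, -0.6]
opening: 0.0
```

```bash
python3 -c "
from h import *
plan([(*B,200,87)])
"
```

```text
t 7.15 pos [526.2  74.1 204.5] a 29.0 F [ 0.6  0.9 -0.6] q [-0.07  0.44  1.69 -0.    1.01 -0.58] op 0.0
[ 36.8 -75.7   4.4] turn -58.0
```

Emit:
{"fn": "arm_command", "kwargs": {
  "travel": [
    [12, -25, 0],
    [25, -50, 0],
    [36, -75, 4],
    [37, -76, 4],
    [37, -76, 4]
  ],
  "turn": [0, 0, 0, 0, 0],
  "grip": [255, 255, 255, 255, 255]
}}

```text
clock: 7.65
position: [521.3, 159.1, 200.8]
tcp_rot: [3.039, 0.791, -0.006]
force: [0.2, 0.2, 0.3]
opening: -0.003
```

```bash
python3 -c "
from h import *
plan([(*B,120,29)])
p,d=ctrl.camera('scene'); a=cv2.resize(p[90:240,200:360],None,fx=3,fy=3,interpolation=cv2.INTER_CUBIC)
q,d=ctrl.camera('top'); np.save('pics/t9.npy',d);cv2.imwrite('pics/t9r.png',q);cv2.imwrite('pics/s9.png',a);cv2.imwrite('pics/t9.png',cv2.resize(q[180:290,160:310],None,fx=5,fy=5,interpolation=cv2.INTER_CUBIC))
"
```

```text
t 7.65 pos [521.3 159.1 200.8] a 29.2 F [0.2 0.2 0.3] q [ 0.09  0.46  1.66 -0.    1.02 -0.42] op -0.003
[ 0.1  1.1 80.8] turn 0.2
```

View pics/s9.png

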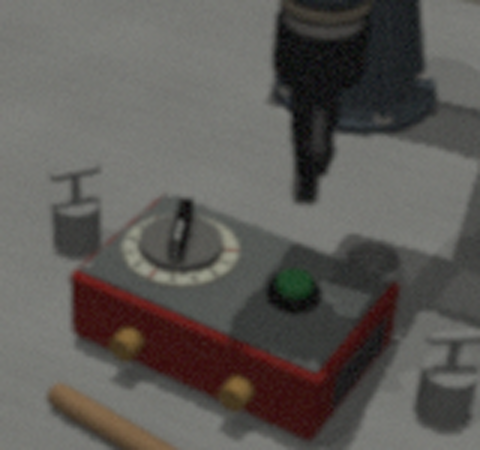

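View pics/t9.png

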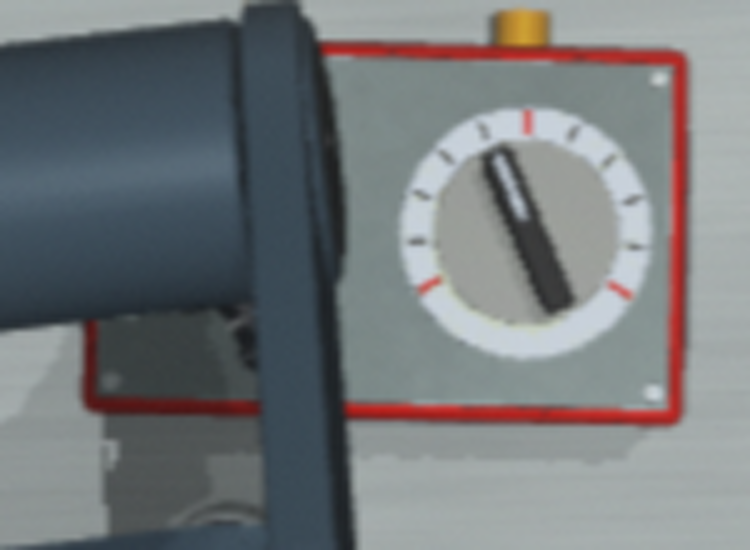

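```bash
python3 -c "
from h import *
d=np.load('pics/top0.npy'); c=ctrl.camera_info('top');R=np.array(c['R']);t=np.array(c['t'])
def P(u,v):
    z=np.median(d[v-2:v+3,u-2:u+3]); return (R.T@(np.array([(u-c['cx'])/c['fx']*z,(v-c['cy'])/c['fy']*z,z])-t)).round(1)
print(P(208,224),P(230,245),P(230,205))
"
```

```text
[522.3 157.7 112.7] [475.1 111.7  90.2] [564.3 109.7  90.9]
```

Emit:
{"fn": "arm_command", "kwargs": {
  "travel": [
    [0, 1, 25],
    [0, 1, 50],
    [0, 1, 65],
    [0, 1, 70],
    [0, 1, 70]
  ],
  "turn": [0, 0, 0, 0, 0],
  "grip": [255, 255, 255, 255, 255]
}}

```text
clock: 8.25
position: [521.8, 156.2, 130.2]
tcp_rot: [3.041, 0.786, -0.008]
force: [0.5, -1.0, -0.1]
opening: 0.0
```

Emit:
{"fn": "arm_command", "kwargs": {
  "travel": [
    [0, -2, 5],
    [0, -2, 10],
    [0, -2, 15],
    [0, -2, 18],
    [0, -2, 18]
  ],
  "turn": [0, 0, 0, 0, 0],
  "grip": [255, 255, 255, 255, 255]
}}

```text
clock: 8.75
position: [520.7, 157.9, 112.1]
tcp_rot: [3.041, 0.786, -0.009]
force: [-0.4, -0.6, 0.4]
opening: 0.0
```

Emit:
{"fn": "arm_command", "kwargs": {
  "travel": [
    [0, 0, 2],
    [0, 0, 4],
    [0, 0, 5],
    [0, 0, 5]
  ],
  "turn": [0, 0, 0, 0],
  "grip": [255, 255, 255, 255]
}}

```text
clock: 9.15
position: [520.7, 157.9, 107.2]
tcp_rot: [3.041, 0.786, -0.008]
force: [-0.9, -0.8, 3.5]
opening: -0.003
```

Emit:
{"fn": "arm_command", "kwargs": {
  "travel": [
    [0, 0, 1],
    [0, 0, 2],
    [0, 0, 2]
  ],
  "turn": [0, 0, 0],
  "grip": [255, 255, 255]
}}

```text
clock: 9.45
position: [520.8, 158.0, 106.0]
tcp_rot: [3.041, 0.786, -0.008]
force: [-2.5, -0.2, 8.7]
opening: -0.001
```

Emit:
{"fn": "arm_command", "kwargs": {
  "travel": [
    [0, 0, 1],
    [0, 0, 1.5],
    [0, 0, 1.5]
  ],
  "turn": [0, 0, 0],
  "grip": [255, 255, 255]
}}

```text
clock: 9.75
position: [520.8, 158.0, 105.9]
tcp_rot: [3.04, 0.787, -0.007]
force: [-2.8, -0.2, 13.2]
opening: 0.0
```

Hard stop (13 N with no further travel): fully down. Retract.

Emit:
{"fn": "arm_command", "kwargs": {
  "travel": [
    [0, 0, -8],
    [0, 0, -30],
    [0, 0, -70],
    [0, 0, -110],
    [0, 0, -110]
  ],
  "turn": [0, 0, 0, 0, 0],
  "grip": [255, 255, 255, 255, 255]
}}

```text
clock: 10.25
position: [525.1, 158.7, 221.0]
tcp_rot: [3.039, 0.786, 0.012]
force: [0.1, -0.1, 0.4]
opening: 0.004
```

Emit:
{"fn": "arm_command", "kwargs": {
  "travel": [
    [20, -35, 0],
    [40, -70, 0],
    [60, -105, 0],
    [80, -140, 0],
    [80, -140, 0]
  ],
  "turn": [0, 0, 0, 0, 0],
  "grip": [255, 255, 255, 255, 255]
}}

```text
clock: 10.75
position: [526.5, 324.5, 219.7]
tcp_rot: [3.038, 0.794, 0.013]
force: [0.3, -0.5, 0.4]
opening: 0.003
```

```bash
python3 -c "
from h import *
plan([])
p,d=ctrl.camera('scene'); cv2.imwrite('pics/s10.png',cv2.resize(p[120:300,200:370],None,fx=3,fy=3,interpolation=cv2.INTER_CUBIC))
q,d=ctrl.camera('top'); cv2.imwrite('pics/t10.png',cv2.resize(q[110:310,110:360],None,fx=3,fy=3,interpolation=cv2.INTER_CUBIC))
c=ctrl.camera_info('top');R=np.array(c['R']);t=np.array(c['t'])
for u_,v in((208,224),(205,228)):
    z=np.median(d[v-2:v+3,u_-2:u_+3]); print((R.T@(np.array([(u_-c['cx'])/c['fx']*z,(v-c['cy'])/c['fy']*z,z])-t)).round(1))
"
```

```text
t 10.75 pos [526.5 324.5 219.7] a 29.3 F [ 0.3 -0.5  0.4] q [ 0.37  0.53  1.47 -0.    1.14 -0.14] op 0.003
[522.3 157.6 113.5]
[513.8 164.5 111.9]
```

View pics/s10.png

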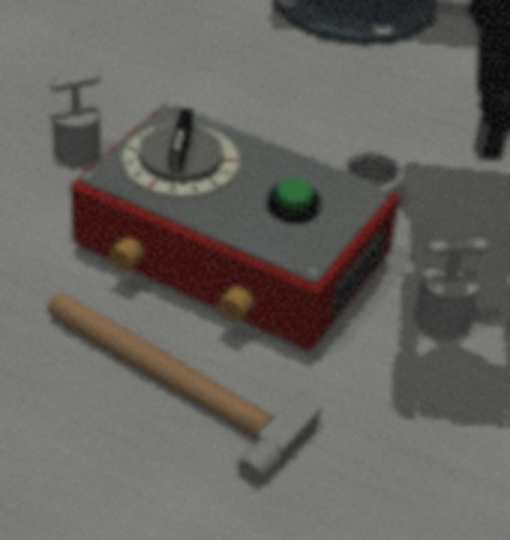

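View pics/t10.png

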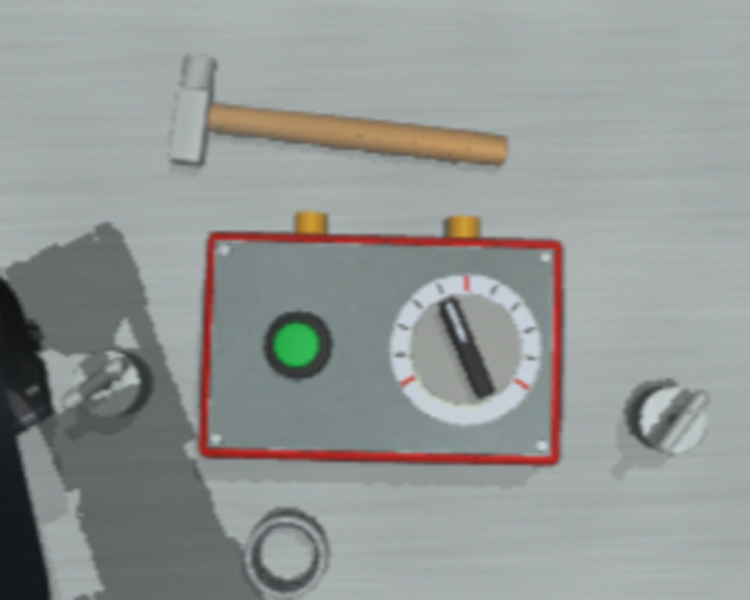

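The final pictures show the pointer on the fifth tick, four clicks from its start, with the button up again at about 112–113 mm. The weights, coil and hammer have not moved. Handing in.

```bash
python3 -c "
from cell import ctrl
print(ctrl.finish_job())"
```

```text
the job is handed in; nothing more can be done
None
```

I turned the dial four clicks clockwise, pressed the green button once at that setting, and handed the job in at about 11 s of the 59 s allowed. `finish_job` reports no verdict, so this rests on my own checks.

- **Dial:** The pointer started on the first red tick. I pushed the wing with the side of the shut fingertips, and the highest force reading between moves was about 3.5 N. Before and after the button press, the top picture shows the pointer on the tick just before the sixth (red) one, which is exactly four clicks.
- **Button:** I pressed it to a hard stop. The reading was 13 N with no further travel, and the tip was about 6.5 mm below the button's resting top. Afterwards the depth camera put its top at about 112–113.5 mm, against 112.7 mm at the start, so it came back up.
- **Other objects:** The weights, ring coil and hammer look unmoved in the last pictures; I did not measure their positions. The arm ended clear of everything, with force readings within noise.

No check failed. In the first moves the arm ran several mm past its targets because each call started from a lagging pose. I corrected that before touching the dial.

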